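# Close up the control boxes from the cover pile

## Task

Draw the red-handled transport pin up out of the pile of covers and park it in the side notch of the cradle, hanging upright by its collar. Then take covers off the top of the pile one by one, put one on every blue box with its long side along the box's, and press it down until the gasket is fully home; leave any spare covers nested in the pile and leave the other things on the bench alone.

Things in the scene. Friction and masses are not known exactly. Their poses are not given: they have to be found in the camera images.
- cradle: yellow stacking cradle, fixed to the bench, on which the covers are piled. Base 80 (x) x 130 (y) x 20 mm high with a dark 45 x 95 x 6 mm locating boss on top (to 26 mm) and in its middle a vertical 16 mm square bore, floor 4 mm above the bench. Origin: centre of the pile, at bench height. 145 mm to +y of the pile a fork sticks out from a 60 mm wide, 115 mm tall column towards the pile (tines from y = 115 to 172 mm, top at 115 mm, underside 107 mm, 60 mm wide over both tines)
- notch (a point): park position in the cradle's side notch: the 18 mm wide slot between the fork's tines, open at its -y end (towards the pile), open above and below. The point is level with the tines' top face, 143 mm to cradle +y of the pile centre; axes as the cradle. Each tine ends in a lip 3 mm high (y = 115 to 120 mm) which keeps a parked collar from sliding off
- pin: transport pin, upright: steel shaft 12 mm diameter and 83 mm long, above it a steel collar 34 mm diameter x 6 mm, above that a red round grip 24 mm diameter x 38 mm. Origin: centre of the collar's underside, z up along the grip. At the start it stands through the holes of all the covers into the cradle's bore, its collar resting on the top cover; parked, its collar lies on the tines with the shaft hanging in the slot. 0.16 kg
- cover1: formed sheet-metal cover, 60 (x) x 110 (y) mm, silver, with a grey stripe along its lower edge; 16 mm high, with vertical sides, plus a raised 45 x 95 mm boss 6 mm high on top; 22 mm square hole in the middle; hollow below (cavity 55 x 105 mm, 12 mm deep), so it nests 6 mm over the boss of the next. Origin: centre of its lower edge plane, z up. Four are piled in the cradle at the start, one every 16 mm, cover1 lowest (origin 20 mm above the bench) and cover4 on top. 0.18 kg
- cover2: formed sheet-metal cover, 60 (x) x 110 (y) mm, silver, with a grey stripe along its lower edge; 16 mm high, with vertical sides, plus a raised 45 x 95 mm boss 6 mm high on top; 22 mm square hole in the middle; hollow below (cavity 55 x 105 mm, 12 mm deep), so it nests 6 mm over the boss of the next. Origin: centre of its lower edge plane, z up. Four are piled in the cradle at the start, one every 16 mm, cover1 lowest (origin 20 mm above the bench) and cover4 on top. 0.18 kg
- cover3: formed sheet-metal cover, 60 (x) x 110 (y) mm, silver, with a grey stripe along its lower edge; 16 mm high, with vertical sides, plus a raised 45 x 95 mm boss 6 mm high on top; 22 mm square hole in the middle; hollow below (cavity 55 x 105 mm, 12 mm deep), so it nests 6 mm over the boss of the next. Origin: centre of its lower edge plane, z up. Four are piled in the cradle at the start, one every 16 mm, cover1 lowest (origin 20 mm above the bench) and cover4 on top. 0.18 kg
- cover4: formed sheet-metal cover, 60 (x) x 110 (y) mm, silver, with a grey stripe along its lower edge; 16 mm high, with vertical sides, plus a raised 45 x 95 mm boss 6 mm high on top; 22 mm square hole in the middle; hollow below (cavity 55 x 105 mm, 12 mm deep), so it nests 6 mm over the boss of the next. Origin: centre of its lower edge plane, z up. Four are piled in the cradle at the start, one every 16 mm, cover1 lowest (origin 20 mm above the bench) and cover4 on top. 0.18 kg
- box1: blue loose electrical box, 60 (x) x 110 (y) x 50 mm high, steel neck above (to 60 mm) and a black rubber gasket collar riding on the neck. Origin: centre of its underside. The gasket is 60 x 110 mm outside, its top face 71 mm above the origin when up and 62 mm when pushed home, with a 45 x 95 mm rib 6 mm higher which fits with 5 mm play all round into the cover's cavity. 0.8 kg. May be absent
- gasket1 (a joint): how far the gasket of box1 has been pushed down, m: 0 standing 9 mm proud, 0.009 fully home against the box's shoulder; starts between 0 and 0.002. Held by friction: it takes about 10 N straight down to move (a cover's weight does not) and stays where it is left
- box2: blue loose electrical box, 60 (x) x 110 (y) x 50 mm high, steel neck above (to 60 mm) and a black rubber gasket collar riding on the neck. Origin: centre of its underside. The gasket is 60 x 110 mm outside, its top face 71 mm above the origin when up and 62 mm when pushed home, with a 45 x 95 mm rib 6 mm higher which fits with 5 mm play all round into the cover's cavity. 0.8 kg. May be absent
- gasket2 (a joint): how far the gasket of box2 has been pushed down, m: 0 standing 9 mm proud, 0.009 fully home against the box's shoulder; starts between 0 and 0.002. Held by friction: it takes about 10 N straight down to move (a cover's weight does not) and stays where it is left
- box3: blue loose electrical box, 60 (x) x 110 (y) x 50 mm high, steel neck above (to 60 mm) and a black rubber gasket collar riding on the neck. Origin: centre of its underside. The gasket is 60 x 110 mm outside, its top face 71 mm above the origin when up and 62 mm when pushed home, with a 45 x 95 mm rib 6 mm higher which fits with 5 mm play all round into the cover's cavity. 0.8 kg. May be absent
- gasket3 (a joint): how far the gasket of box3 has been pushed down, m: 0 standing 9 mm proud, 0.009 fully home against the box's shoulder; starts between 0 and 0.002. Held by friction: it takes about 10 N straight down to move (a cover's weight does not) and stays where it is left
- box4: blue loose electrical box, 60 (x) x 110 (y) x 50 mm high, steel neck above (to 60 mm) and a black rubber gasket collar riding on the neck. Origin: centre of its underside. The gasket is 60 x 110 mm outside, its top face 71 mm above the origin when up and 62 mm when pushed home, with a 45 x 95 mm rib 6 mm higher which fits with 5 mm play all round into the cover's cavity. 0.8 kg. May be absent
- gasket4 (a joint): how far the gasket of box4 has been pushed down, m: 0 standing 9 mm proud, 0.009 fully home against the box's shoulder; starts between 0 and 0.002. Held by friction: it takes about 10 N straight down to move (a cover's weight does not) and stays where it is left
- spanner: bystander, to be left alone: open-ended spanner, 120 mm long, lying flat among the boxes
- die: bystander, to be left alone: dark steel V-die segment, 50 x 90 x 50 mm
- woodblock: bystander, to be left alone: pale wooden packing block, 60 x 120 x 40 mm
- spraycan: bystander, to be left alone: spray can, 60 mm diameter, 160 mm tall
- hammer: bystander, to be left alone: hammer lying on the bench
- cup: bystander, to be left alone: steel cup, 80 mm diameter, 90 mm tall
There are look-alikes about, which are no part of the job. Leave any brown or green look-alike of the cover2 alone.

How it is judged:
By the outcome, as a careful person would: the job done as asked, in the order asked, and still so for the second after the job is handed in, with the robot touching nothing.
Of box1, box2, box3, box4 only 3 to 4 are there at a start; the rules pass over those that are not, and their reading is None.
At some moment in a run one of box1, box2, box3, box4 may be knocked a few centimetres aside while the robot is not near it.
It also fails if it takes over 208 s, if anything falls off the work surface, if the arm or the gripper's body presses on something with over 40 N, if the wrist force passes 120 N, or if a joint passes its speed limit or range.

## Robot

A 7-joint arm with a two-finger parallel gripper is mounted at the origin on the work surface. World frame = base frame: x ahead of the robot, y to its left, z up, the work surface at z = 0. Lengths are in mm, angles in degrees, forces in N, time in s.
With the tool pointing down it reaches from about 425 to 825 mm from the base axis. Payload 3.6 kg.
Tool frame: the origin (TCP) lies at the very end of the fingers, on their centre line; the grasp point (between the pads) lies 19 mm behind it (robot.hold_point_z is the distance from the TCP to the grasp point, in mm); z points along the fingers, y is the line along which they close (so a half turn about z gives the same grasp; the last joint's range is limited). The gripper opens to 85 mm and grips with 20 to 120 N. Pads are 22 mm wide; open, the fingers measure 114 mm over their backs; the gripper's body (76 mm by 85 mm) begins 54 mm behind the grasp point. The pads swing forward as they close: fully open they stand 13 mm farther back than shut.
Start: joints at [74.341, 35.231, -0.722, 81.555, 0.464, 63.22, -2.315], TCP at [158.81, -630.271, 231.297] pointing down, gripper open.
Joint ranges: [-178.69, 178.69], [-17.37, 117.87], [-77.05, 75.6], [15.02, 138.74], [-78.02, 258.01], [0.78, 113.62], [-162.83, 162.83]. Speed limits (degrees/s): [159.86, 159.86, 180, 180, 180, 180, 180].

## Interface

Orientations are given as [roll, pitch, yaw] about the fixed x, y, z axes, in that order (R = Rz(yaw) Ry(pitch) Rx(roll)).
In Python, from bench import robot gives the robot as it stands. The module is installed in compiled form; this text tells all that it offers.
- The arm moves only by the tool carry_out, never from a script. Its argument "moves" is a list of rows, each a list of 6 numbers: the shift along the tool's x, y, z in cm, then the turn, a rotation vector about the tool's x, y, z in degrees. A call has 1 to 12 rows; each row shifts and turns the commanded pose from where the row before left it, along the tool's axes as they then stand; what a row does not reach is not made up. A row lasts 1/8 s, in which the tool goes at most 62.5 mm and 10.7 degrees, less where a joint would pass 70% of its speed; a pose out of reach is approached as far as the arm can. A call is refused whole if a number of a shift passes 6.25 or a number of a turn 10.7, either way. A call with a gripper value outside its range is refused whole. "hand" is the opening, from 0 (shut) to 1 (fully open), set as the call begins (left out, the last holds). The fingers move at their own pace and stop on an object; "grip_force" is the grip in N (left out, the last holds). Time passes only in rows, so rows that do not move let the fingers close. It gives the time, the measured TCP pose, the force, the opening and the grip force at its end, in the units of the state.
- robot.state(): the state, without advancing time (a new reading comes with each control period).
- robot.get_image(name): name is "side" or "top"; returns a dict with "img" (400x640x3 uint8, red, green, blue), "fx", "fy", "cx", "cy" (pixels), "extrinsics" (4x4, takes a point from world to camera coordinates). Camera axes: x right, y down, z forward; pixel columns grow to the right and rows downward; lengths in mm; the calibration is good to about 2 mm. A picture is of the moment at which its call begins. There is no depth.
- robot.job_done(): hands the job in; it is judged then, once.
The state is a dict: "clock": time; "joint_positions": joint angles; "joint_vel": joint speeds; "joint_efforts": joint torques, N m; "tool_pos": TCP position; "ee_rot": TCP orientation; "wrist_force": force on the tool from outside, world axes, zero at the start; "ft_torque": the same for the moment, N m; "grip_width": finger opening in mm; "grip_force": force on a finger pad.
Only numpy, scipy, OpenCV 4.12 (cv2) and the standard library are available. Lean on these libraries where they do the work, as an engineer would, in place of code of your own. Each camera call takes 0.05 s, during which the arm holds its last target. There are 200 camera calls.

## Working session

There is one attempt and no reset: what is moved stays moved. The work goes in short steps, Python scripts to look and compute and a tool call to move; the robot and the scene stay as the last step left them, time stands still between calls to the robot, and variables do not carry over. Pictures are saved under pics/ and viewed, at most 14 in all, crops included, and the job is handed in when it is done.

Besides the shell and the picture viewer there is one more tool, called after "Request:" as name([rows], argument=value, ...), one row to a line, values as JSON. carry_out: Moves the arm, as the interface text tells. Its arguments: {"type":"object","properties":{"moves":{"type":"array"},"hand":{"type":"number"},"grip_force":{"type":"number"}},"required":["moves"]}

```bash
mkdir -p pics; cat > h.py <<'E'
import numpy as np, cv2
from bench import robot
def grab(n,f=None):
    d=robot.get_image(n)
    if f: cv2.imwrite('pics/'+f,cv2.cvtColor(d['img'],cv2.COLOR_RGB2BGR))
    return d
def ray(d,u,v,z):
    E=np.array(d['extrinsics']);R=E[:3,:3];t=E[:3,3];c=-R.T@t
    r=R.T@np.array([(u-d['cx'])/d['fx'],(v-d['cy'])/d['fy'],1]);s=(z-c[2])/r[2];return c+s*r
def proj(d,p):
    E=np.array(d['extrinsics']);q=E[:3,:3]@np.array(p,float)+E[:3,3];return np.array([d['fx']*q[0]/q[2]+d['cx'],d['fy']*q[1]/q[2]+d['cy']])
def cam(d):
    E=np.array(d['extrinsics']);return -E[:3,:3].T@E[:3,3]
E
python3 - <<'E'
from h import *
for n in('top','side'):
    d=grab(n,n+'0.png');print(n,d['fx'],d['cx'],d['cy'],cam(d).round(),np.array(d['extrinsics'])[:3,:3].round(3).tolist())
print(robot.state())
E
```

```text
top 388.91427279707756 309.75323771009937 201.77888518644326 [ 458.  -98. 1088.] [[0.014, -1.0, 0.005], [-0.992, -0.014, -0.123], [0.123, -0.003, -0.992]]
side 507.4198618636473 317.12431586443176 202.5223108975374 [-201.  821. 1065.] [[-0.767, -0.642, -0.02], [-0.397, 0.498, -0.771], [0.505, -0.584, -0.636]]
{'clock': 0.1, 'joint_positions': array([74.3423732 , 35.28537833, -0.72261225, 81.63257881,  0.46231701,
       63.22014899, -2.31689931]), 'joint_vel': array([ 0.13170965, -0.09553429, -0.00364467, -0.21258814, -0.02427143,
        0.03953128,  0.04482364]), 'joint_efforts': array([ 7.62696382e-04, -4.70383072e+01,  2.59836735e-01, -1.71570826e+01,
        1.00399702e-02,  5.86529743e-03,  8.87381528e-07]), 'tool_pos': array([ 158.6290172 , -629.62929425,  230.23254757]), 'ee_rot': array([-1.79864716e+02,  2.97507685e-04,  1.41398821e+01]), 'wrist_force': array([ 0.06315985,  0.32755109, -0.24702766]), 'ft_torque': array([-0.04457075, -0.01748339,  0.005725  ]), 'grip_force': 0.0, 'grip_width': 85.29398579553781}
```

View pics/top0.png

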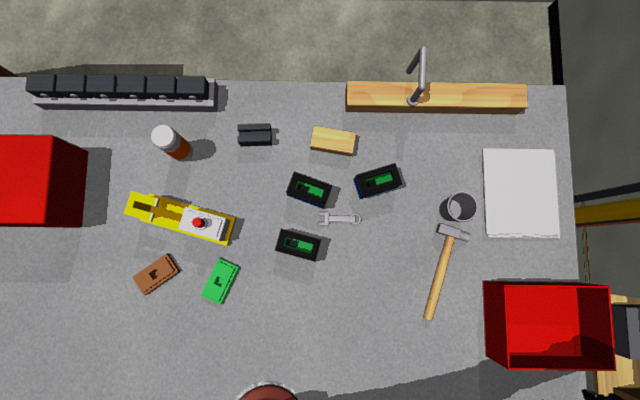

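View pics/side0.png

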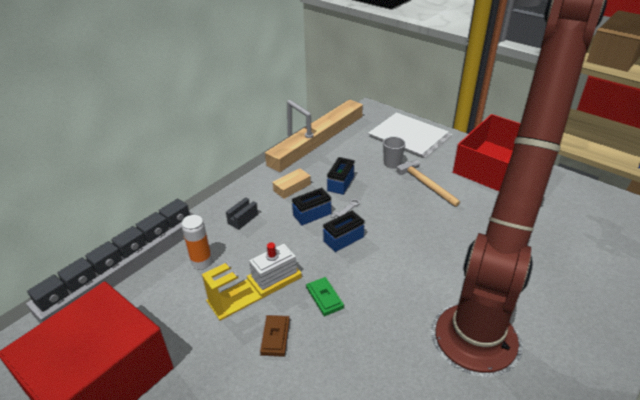

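The side view shows the yellow cradle with the silver pile and the red pin, next to three blue boxes with black gaskets. A green look-alike is at top (220,281) and a brown one at (156,273). The real pile is at top (205,222) with its red grip at (198,222), and the boxes are at (310,190), (378,181) and (299,244). The spanner lies between the boxes.

```bash
python3 - <<'E'
from h import *
t=grab('top');s=grab('side')
for n,d in(('top',t),('side',s)):
    print(n,[proj(d,p).round().tolist() for p in([0,0,0],[158,-630,231],[500,0,0])])
im=t['img'];hsv=cv2.cvtColor(im,cv2.COLOR_RGB2HSV)
print('boxes approx',[ray(t,u,v,71).round().tolist() for u,v in((310,190),(378,181),(299,244))])
print('pin',ray(t,198,222,128).round(), 'pile',ray(t,205,223,90).round())
a=cv2.resize(im[110:310,110:430],None,fx=2.5,fy=2.5,interpolation=cv2.INTER_CUBIC)
b=cv2.resize(s['img'][140:330,190:390],None,fx=3,fy=3,interpolation=cv2.INTER_CUBIC)
cv2.imwrite('pics/c1.png',a[:,:,::-1]);cv2.imwrite('pics/c2.png',b[:,:,::-1])
E
```

```text
top [[268.0, 425.0], [560.0, 398.0], [273.0, 234.0]]
side [[476.0, 337.0], [536.0, 131.0], [321.0, 248.0]]
boxes approx [[615.0, -102.0, 71.0], [642.0, -282.0, 71.0], [473.0, -75.0, 71.0]]
pin [523. 174. 128.] pile [523. 167.  90.]
```

View pics/c1.png

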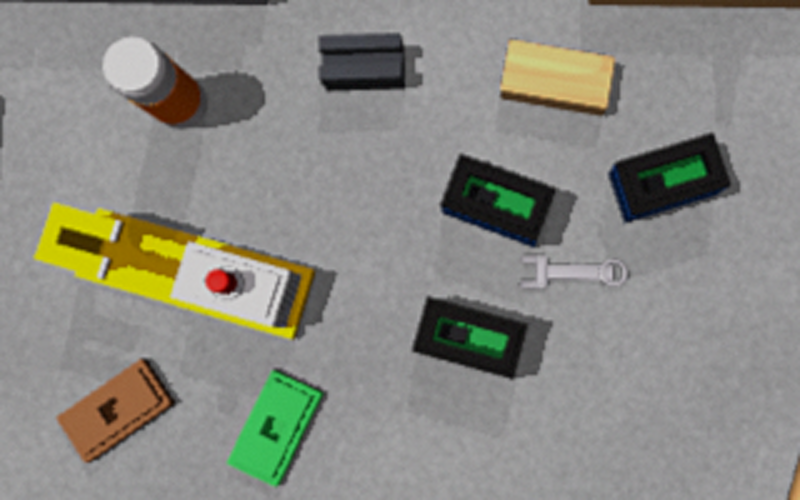

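View pics/c2.png

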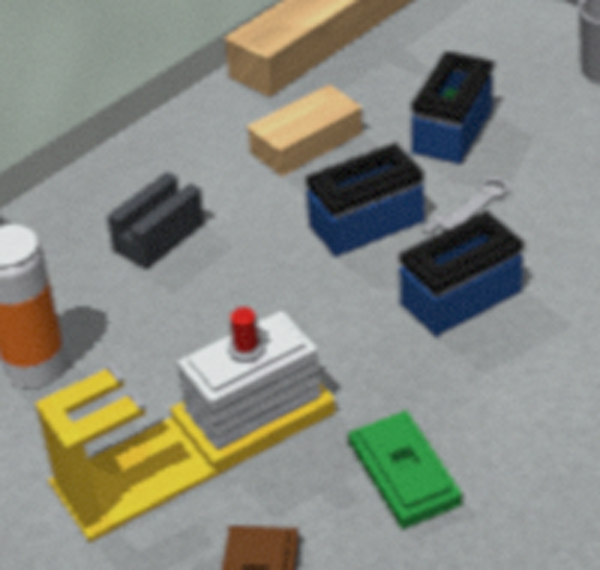

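```bash
cat >> h.py <<'E'
from scipy.optimize import minimize
def cuboid(sx,sy,z0,z1): return np.array([[a*sx/2,b*sy/2,z] for a in(-1,1) for b in(-1,1) for z in(z0,z1)])
def cyl(r,z0,z1):
    a=np.linspace(0,2*np.pi,25)[:-1]; return np.array([[r*np.cos(t),r*np.sin(t),z] for t in a for z in(z0,z1)])
BOX=[cuboid(60,110,0,71),cuboid(45,95,71,77)]
PIN=[cyl(12,6,44)]
S=4
def sil(d,parts,p):
    c,s=np.cos(np.radians(p[2])),np.sin(np.radians(p[2]));M=np.zeros((400*S,640*S),np.uint8)
    for P in parts:
        W=np.c_[P[:,0]*c-P[:,1]*s+p[0],P[:,0]*s+P[:,1]*c+p[1],P[:,2]+(p[3] if len(p)>3 else 0)]
        uv=np.array([proj(d,w) for w in W]); h=cv2.convexHull((((uv+.5)*S-.5)*16).round().astype(np.int32))
        cv2.fillConvexPoly(M,h,255,shift=4)
    return cv2.resize(M,(640,400),interpolation=cv2.INTER_AREA)/255.
def fit(views,parts,p0,steps):
    # views: list of (d, mask float)
    def f(p): return sum(np.abs(sil(d,parts,p)-m).sum() for d,m in views)
    p0=np.array(p0,float);X=np.vstack([p0]+[p0+np.eye(len(p0))[i]*steps[i] for i in range(len(p0))])
    r=minimize(f,p0,method='Nelder-Mead',options=dict(initial_simplex=X,xatol=.1,fatol=.1,maxiter=150));return r.x,r.fun
def blob(m,uv,rad):
    w=np.zeros_like(m);cv2.circle(w,tuple(int(round(a)) for a in uv),rad,1,-1)
    n,l,st,_=cv2.connectedComponentsWithStats((m*w).astype(np.uint8))
    if n<2:return np.zeros(m.shape)
    k=1+st[1:,4].argmax();o=np.zeros(m.shape,np.uint8)
    cs,_=cv2.findContours((l==k).astype(np.uint8),cv2.RETR_EXTERNAL,cv2.CHAIN_APPROX_NONE)
    cv2.drawContours(o,cs,-1,1,-1);return o.astype(float)
def bmask(d):
    h=cv2.cvtColor(d['img'],cv2.COLOR_RGB2HSV).astype(int)
    return ((h[...,2]<48)|((h[...,0]>95)&(h[...,0]<130)&(h[...,1]>120))).astype(np.uint8)
def rmask(d):
    h=cv2.cvtColor(d['img'],cv2.COLOR_RGB2HSV).astype(int)
    return (((h[...,0]<6)|(h[...,0]>172))&(h[...,1]>130)).astype(np.uint8)
def fitbox(t,s,p0,parts=BOX,mask=bmask,steps=(8,8,6),rad=(26,32),z=40):
    q=[*p0[:2],z]
    v=[(t,blob(mask(t),proj(t,q),rad[0])),(s,blob(mask(s),proj(s,q),rad[1]))]
    r=fit(v,parts,p0,steps);return r[0].round(1).tolist(),round(r[1],1),[int(m.sum()) for _,m in v],[round(fit([x],parts,r[0],steps)[0].tolist()[i],1) for x in v for i in range(3)]
E
python3 - <<'E'
from h import *
t=grab('top');s=grab('side')
for p in([610,-102,-105],[637,-282,-75],[470,-75,-100]): print(fitbox(t,s,p))
q=[523,174,115]
v=[(d,blob(rmask(d),proj(d,q),20)) for d in(t,s)]
print('pin',fit(v,PIN,[523,174,0,90],(5,5,1,3)),[m.sum() for _,m in v])
h=cv2.cvtColor(t['img'],cv2.COLOR_RGB2HSV).astype(int)
y=((h[...,0]>18)&(h[...,0]<34)&(h[...,1]>150)).astype(np.uint8)
w=((h[...,1]<40)&(h[...,2]>190)).astype(np.uint8)
for m,uv,r in((y,(180,218),75),(w,(205,223),32)):
    b=blob(m,uv,r);c,_=cv2.findContours(b.astype(np.uint8),0,1);c=max(c,key=cv2.contourArea);R=cv2.minAreaRect(c);B=cv2.boxPoints(R)
    print(R,[ray(t,*k,90).round(1)[:2].tolist() for k in B])
E
```

```text
([620.1, -99.0, -19.9], np.float64(309.9), [974, 895], [620.1, -99.0, -20.0, 621.1, -102.0, -16.2])
([647.0, -284.1, 21.1], np.float64(246.6), [1013, 657], [647.2, -284.5, 19.9, 647.8, -285.1, 23.8])
([471.0, -72.5, -13.2], np.float64(245.4), [927, 1066], [471.5, -72.3, -14.3, 470.1, -73.1, -7.8])
pin (array([5.22183919e+02, 1.77041971e+02, 3.66875356e-01, 9.07301770e+01]), np.float64(78.7921568627451)) [np.float64(86.0), np.float64(97.0)]
((179.23585510253906, 216.42453002929688), (109.20162963867188, 29.257795333862305), 15.945395469665527) [[539.3, 378.5], [612.6, 363.0], [538.6, 88.3], [466.5, 106.1]]
((201.34906005859375, 223.02830505371094), (41.89496994018555, 22.66448974609375), 15.945395469665527) [[508.8, 234.7], [565.1, 221.8], [536.8, 116.9], [480.9, 130.5]]
```

```bash
python3 - <<'E'
from h import *
t=grab('top');s=grab('side')
out=[]
for p in([620,-99,-19],[647,-284,20],[471,-72,-13]):
    r=fitbox(t,s,p);print(r);out.append(r[0])
def ov(d,x0,y0,w,h,k):
    im=cv2.resize(d['img'],None,fx=k,fy=k,interpolation=cv2.INTER_CUBIC)
    for p,parts in [(o,BOX) for o in out]+[([522.5,177,-15],[cuboid(60,110,20,84),cuboid(45,95,84,90)])]+[([522.5+36.98*1,177+138.1,-15],[cuboid(60,57,107,115)])]:
        m=(sil(d,parts,p)>.5).astype(np.uint8);m=cv2.resize(m,None,fx=k,fy=k,interpolation=cv2.INTER_LINEAR)
        c,_=cv2.findContours(m,0,1);cv2.drawContours(im,c,-1,(255,0,255),1)
    return im[y0*k:(y0+h)*k,x0*k:(x0+w)*k,::-1]
a=ov(t,120,150,290,120,2);b=ov(s,195,150,200,170,2)
b=cv2.copyMakeBorder(b,0,0,0,a.shape[1]-b.shape[1],0);cv2.imwrite('pics/o1.png',np.vstack([a,b]))
E
```

```text
([619.6, -98.3, -19.8], np.float64(307.4), [977, 898], [619.6, -98.4, -19.8, 618.7, -101.6, -15.5])
([647.6, -285.3, 20.6], np.float64(235.3), [1028, 655], [647.5, -284.4, 19.3, 646.5, -283.0, 23.6])
([471.6, -71.5, -13.6], np.float64(248.4), [922, 1068], [471.6, -71.5, -13.7, 470.0, -73.1, -7.8])
```

View pics/o1.png

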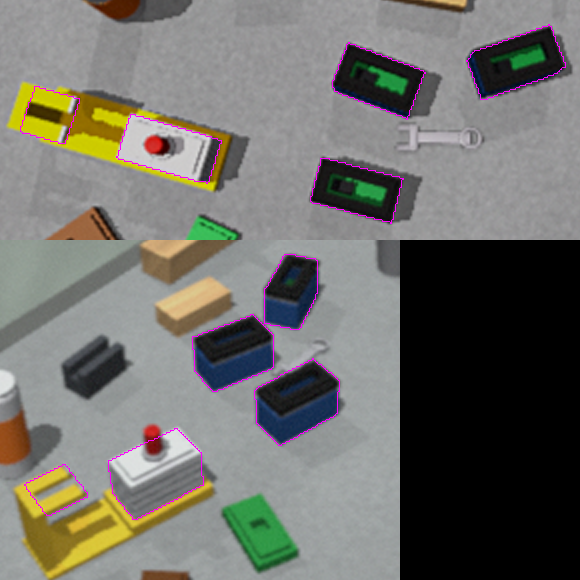

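The overlays fit well: three boxes, the pile at (522.5, 177) with yaw −15°, and the fork. What could be mistaken for the target: green cover at top (220,281), brown cover at (156,273), red bins at (40,180) and (550,325). The right ones are the pile at (205,222) and the grip at (198,222).

```bash
cat > plan.py <<'E'
from h import *
from scipy.spatial.transform import Rotation as Ro
def plan(*wps,st=None):
    """wps: (x,y,z,yaw[,maxstep mm]) -> rows of tool-frame shifts (cm) and turns (deg)"""
    st=st or robot.state();p=np.array(st['tool_pos']);R=Ro.from_euler('xyz',st['ee_rot'],degrees=True);rows=[]
    for w in wps:
        q=np.array(w[:3],float);T=Ro.from_euler('xyz',[180,0,w[3]],degrees=True);ms=w[4] if len(w)>4 else 60
        rv=(R.inv()*T).as_rotvec(degrees=True);n=int(max(1,np.ceil(np.linalg.norm(q-p)/ms),np.ceil(np.linalg.norm(rv)/10)))
        d=(q-p)/n
        for i in range(n):
            sh=R.inv().apply(d)/10;r=rv/n
            row=np.r_[sh.round(2),r.round(1)];rows.append(row.tolist());p=p+R.apply(row[:3]*10);R=R*Ro.from_rotvec(row[3:],degrees=True)
    print(len(rows),'rows')
    for i in range(0,len(rows),12): print(str(rows[i:i+12]).replace('-0.0,','0,').replace('.0,',',').replace(' ',''))
if __name__=='__main__':
    import sys;plan(*eval(sys.argv[1]))
E
python3 plan.py "[(400,-460,250,40),(620,-250,250,75),(560,0,240,75),(522.5,177,180,75)]"
```

```text
20 rows
[[5.51,-2.12,-0.38,0,0,-5.2],[5.68,-1.61,-0.38,0,0,-5.2],[5.8,-1.09,-0.38,0,0,-5.2],[5.88,-0.56,-0.38,0,0,-5.2],[5.9,-0.03,-0.38,0,0,-5.2],[5.06,-0.31,0,0,0,-5.8],[5.07,0.2,0,0,0,-5.8],[5.02,0.71,0,0,0,-5.8],[4.92,1.21,0,0,0,-5.8],[4.77,1.71,0,0,0,-5.8],[4.58,2.18,0,0,0,-5.8],[4.52,-2.46,0.21,0,0,-0.0]]
[[4.52,-2.46,0.21,0,0,-0.0],[4.52,-2.46,0.21,0,0,-0.0],[4.52,-2.46,0.21,0,0,-0.0],[4.52,-2.46,0.21,0,0,-0.0],[4.03,-2.05,1.5,0,0,-0.0],[4.03,-2.05,1.5,0,0,-0.0],[4.03,-2.05,1.5,0,0,-0.0],[4.03,-2.05,1.5,0,0,-0.0]]
```

Request:
carry_out([
  [5.5,-2.1,-0.4,0,0,-5.2],
  [5.7,-1.6,-0.4,0,0,-5.2],
  [5.8,-1.1,-0.4,0,0,-5.2],
  [5.9,-0.6,-0.4,0,0,-5.2],
  [5.9,0,-0.4,0,0,-5.2],
  [5.1,-0.3,0,0,0,-5.8],
  [5.1,0.2,0,0,0,-5.8],
  [5,0.7,0,0,0,-5.8],
  [4.9,1.2,0,0,0,-5.8],
  [4.8,1.7,0,0,0,-5.8],
  [4.6,2.2,0,0,0,-5.8],
  [4.5,-2.5,0.2,0,0,0],
], hand=1)

```text
clock: 1.9
tool_pos: [611.0, -198.0, 247.8]
ee_rot: [179.9, -0.1, 75.0]
wrist_force: [0.2, -0.6, -0.1]
grip_width: 85.7
grip_force: 0.0
```

Request:
carry_out([
  [4.5,-2.5,0.2,0,0,0],
  [4.5,-2.5,0.2,0,0,0],
  [4.5,-2.5,0.2,0,0,0],
  [4.5,-2.5,0.2,0,0,0],
  [4,-2,1.5,0,0,0],
  [4,-2,1.5,0,0,0],
  [4,-2,1.5,0,0,0],
  [4,-2,1.5,0,0,0],
  [0,0,0,0,0,0],
])

```text
clock: 3.02
tool_pos: [520.5, 180.7, 180.6]
ee_rot: [-179.8, -0.1, 75.4]
wrist_force: [0.8, -0.4, -0.2]
grip_width: 85.6
grip_force: 0.0
```

```bash
python3 plan.py "[(522.3,177,180,75),(522.3,177,100,75,40)]"; python3 -c "
from h import *
print(robot.state()['joint_positions'].round(1))"
```

```text
4 rows
[[-0.32,0.27,0.06,-0.2,-0.1,0.4],[0,0,2.67,0,0,0.0],[0,0,2.67,0,0,0.0],[0,0,2.67,0,0,0.0]]
[ -8.2  30.9 -20.  101.5  13.   50.  -48.5]
```

Request:
carry_out([
  [-0.3,0.3,0,-0.2,-0.1,0.4],
  [0,0,2.7,0,0,0],
  [0,0,2.7,0,0,0],
  [0,0,2.6,0,0,0],
  [0,0,0,0,0,0],
  [0,0,0,0,0,0],
])

```text
clock: 3.78
tool_pos: [526.5, 170.9, 102.5]
ee_rot: [179.7, 0.1, 74.4]
wrist_force: [-0.2, 0.9, 0.3]
grip_width: 85.3
grip_force: 0.0
```

Request:
carry_out([
  [0,0,0,0,0,0],
  [0,0,0,0,0,0],
  [0,0,0,0,0,0],
  [0,0,0,0,0,0],
  [0,0,0,0,0,0],
  [0,0,0,0,0,0],
  [0,0,0,0,0,0],
  [0,0,0,0,0,0],
], hand=0, grip_force=60)

```text
clock: 4.78
tool_pos: [523.9, 172.2, 101.8]
ee_rot: [179.9, 0.1, 74.6]
wrist_force: [-2.8, -0.2, 5.1]
grip_width: 22.1
grip_force: 58.5
```

```bash
python3 - <<'E'
from plan import *
s=robot.state();x,y,z=s['tool_pos'];print(s['tool_pos'],s['grip_width'],s['wrist_force'])
plan((x,y,z+20,75,10),(x,y,z+118,75,40))
E
```

```text
[523.91798207 172.17830458 101.80051594] 22.144042954317662 [-2.77725598 -0.20686398  5.1480597 ]
5 rows
[[0,0,-1,0,0.1,-0.2],[0,0,-1,0,0.1,-0.2],[0,0.01,-3.27,0,0,-0.0],[0,0.01,-3.27,0,0,-0.0],[0,0.01,-3.27,0,0,-0.0]]
```

Request:
carry_out([
  [0,0,-1,0,0,0],
  [0,0,-1,0,0,0],
  [0,0,-3.3,0,0,0],
  [0,0,-3.3,0,0,0],
  [0,0,-3.3,0,0,0],
  [0,0,0,0,0,0],
  [0,0,0,0,0,0],
  [0,0,0,0,0,0],
])

```text
clock: 5.78
tool_pos: [524.2, 171.5, 219.0]
ee_rot: [179.9, 0.2, 74.5]
wrist_force: [0.2, -0.4, -1.4]
grip_width: 22.0
grip_force: 59.0
```

```bash
python3 - <<'E'
from plan import *
st=robot.state();print(st['tool_pos'],st['ee_rot'],st['grip_width'],st['wrist_force'])
t=grab('top');s=grab('side')
c=proj(s,[522,177,150]).astype(int);print(c)
a=cv2.resize(s['img'][c[1]-100:c[1]+100,c[0]-100:c[0]+80],None,fx=3,fy=3,interpolation=cv2.INTER_CUBIC);cv2.imwrite('pics/l1.png',a[:,:,::-1])
for d in(t,s):
  b=blob(rmask(d),proj(d,[522,177,225]),25);print(b.sum(),np.argwhere(b).mean(0)[::-1],proj(d,[522,177,226]))
E
```

```text
[524.22665003 171.47113379 218.99315202] [179.9156393    0.19411472  74.53782803] 21.995670987247394 [ 0.23200555 -0.40753768 -1.38354828]
[269 240]
184.0 [165.0326087  213.16304348] [184.16987702 219.16552048]
57.0 [264.36842105 213.68421053] [267.60318513 218.42631987]
```

View pics/l1.png

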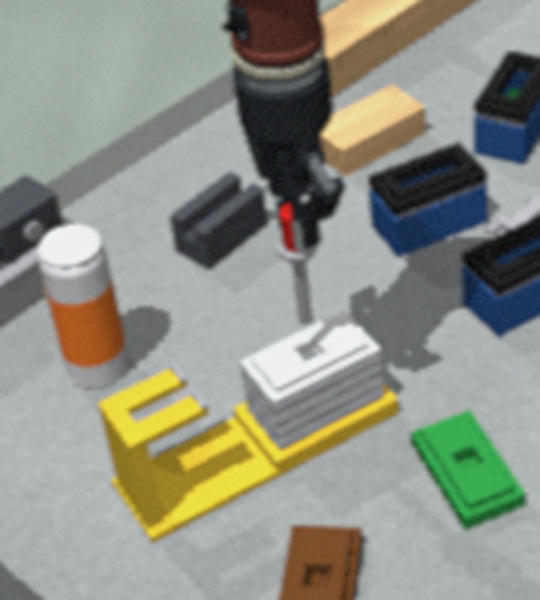

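```bash
python3 - <<'E'
from plan import *
s=grab('side')
for o in(0,5):
  b=np.array([522.5,177,207.]) 
  ax=np.array([.26,.966,0]); b=b-ax*o*0
  for a in(-8,-5,0,5,8):
    k=np.radians(a);d=-np.array([0,0,1])*np.cos(k)+ax*np.sin(k)
    print(a,proj(s,b).round(1),proj(s,b+83*d).round(1)); 
  break
g=s['img'][205:265,240:300]
cv2.imwrite('pics/l2.png',cv2.resize(g,None,fx=10,fy=10,interpolation=cv2.INTER_NEAREST)[:,:,::-1])
E
```

```text
-8 [268.1 224. ] [274.3 245.3]
-5 [268.1 224. ] [273.  246.1]
0 [268.1 224. ] [270.6 247.4]
5 [268.1 224. ] [268.3 248.4]
8 [268.1 224. ] [266.8 249. ]
```

View pics/l2.png

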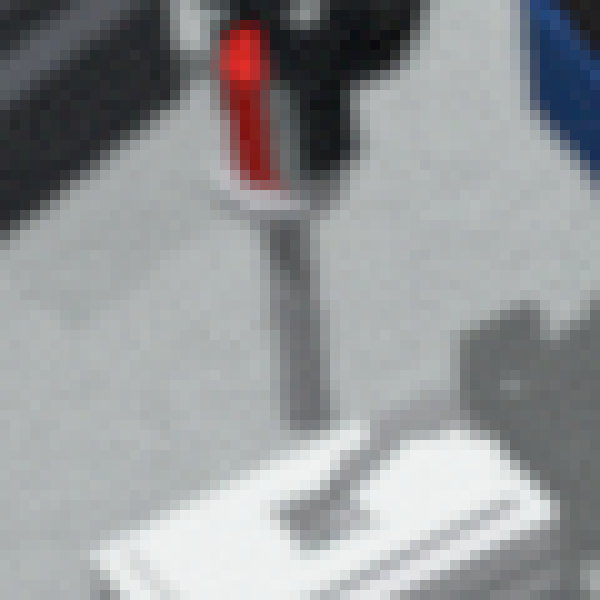

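```bash
python3 plan.py "[(561.2,309.6,221,74.5)]"
```

```text
3 rows
[[4.75,-0.04,-0.07,0,0.1,0.0],[4.75,-0.04,-0.06,0,0.1,0.0],[4.75,-0.04,-0.05,0,0.1,0.0]]
```

Request:
carry_out([
  [2.4,0,-0.1,0,0,0],
  [2.4,0,-0.1,0,0,0],
  [2.4,0,0,0,0,0],
  [2.4,0,0,0,0,0],
  [2.4,0,0,0,0,0],
  [2.25,-0.1,0,0,0,0],
  [0,0,0,0,0,0],
  [0,0,0,0,0,0],
  [0,0,0,0,0,0],
  [0,0,0,0,0,0],
])

```text
clock: 7.18
tool_pos: [562.1, 308.6, 222.2]
ee_rot: [179.8, 0.1, 74.5]
wrist_force: [0.5, 0.9, -1.0]
grip_width: 22.5
grip_force: 59.0
```

```bash
python3 - <<'E'
from plan import *
st=robot.state();print(st['tool_pos'],st['ee_rot'])
s=grab('side');x,y,z=st['tool_pos'];ax=np.array([.26,.966])*5.5;p=[x-1.7,y+5.5,z-11.8]
g=s['img'][210:290,185:265];k=7
im=cv2.resize(g,None,fx=k,fy=k,interpolation=cv2.INTER_CUBIC)
f=lambda q:tuple(int(v) for v in (proj(s,q)-[185,210]+.5)*k)
cv2.line(im,f(p),f([p[0],p[1],p[2]-83]),(255,0,255),1)
R=lambda a,b,z:[522.5+a*.966+b*.259,177-a*.259+b*.966,z]
for a in(-9,9): cv2.line(im,f(R(a,115,115)),f(R(a,172,115)),(0,0,255),1)
cv2.circle(im,f(R(0,143,115)),4,(0,255,255),1)
cv2.imwrite('pics/n1.png',im[:,:,::-1])
plan((561.2,309.6,131,74.5,15))
E
```

```text
[562.06550863 308.61075762 222.24239744] [1.79781626e+02 1.24521380e-01 7.44677511e+01]
7 rows
[[0.01,-0.02,1.3,0,0,-0.0],[0.01,-0.02,1.3,0,0,-0.0],[0.01,-0.02,1.3,0,0,-0.0],[0.01,-0.02,1.3,0,0,-0.0],[0.01,-0.02,1.3,0,0,-0.0],[0.01,-0.02,1.3,0,0,-0.0],[0.01,-0.02,1.3,0,0,-0.0]]
```

View pics/n1.png

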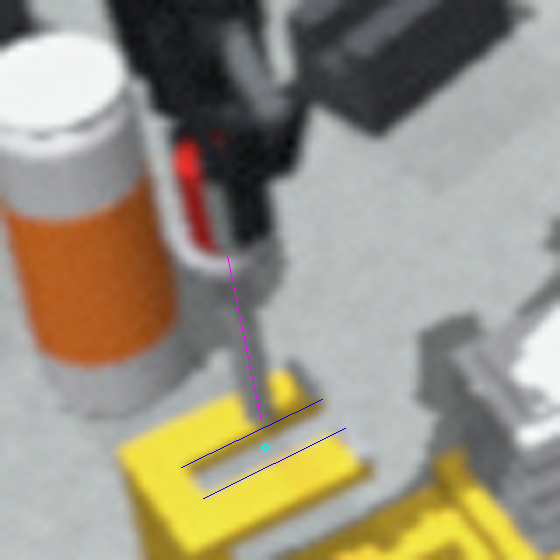

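Request:
carry_out([
  [0,-0.35,0.1,0,0,0],
  [0,0,0,0,0,0],
  [0,0,0,0,0,0],
  [0,0,0,0,0,0],
  [0,0,0,0,0,0],
])

```text
clock: 7.85
tool_pos: [558.6, 310.5, 221.1]
ee_rot: [179.8, 0.1, 74.5]
wrist_force: [0.4, 0.3, -1.1]
grip_width: 22.3
grip_force: 59.0
```

```bash
python3 - <<'E'
from plan import *
st=robot.state();print(st['tool_pos'],st['ee_rot'])
s=grab('side');x,y,z=st['tool_pos'];p=[x+.25*5.5,y+.966*5.5,z-11.8];u0,v0=205,238
g=s['img'][v0:v0+48,u0:u0+48];k=12
im=cv2.resize(g,None,fx=k,fy=k,interpolation=cv2.INTER_CUBIC)
f=lambda q:tuple(int(v) for v in (proj(s,q)-[u0,v0]+.5)*k)
cv2.line(im,f(p),f([p[0],p[1],p[2]-83]),(255,0,255),1)
cv2.line(im,f([p[0],p[1],p[2]-83]),f([p[0],p[1],115]),(0,255,255),1)
R=lambda a,b,z:[522.5+a*.966+b*.259,177-a*.259+b*.966,z]
for a in(-9,9): cv2.line(im,f(R(a,115,115)),f(R(a,172,115)),(0,0,255),1)
cv2.imwrite('pics/n2.png',im[:,:,::-1])
E
```

```text
[558.55811436 310.5312446  221.09892612] [1.79796798e+02 9.62669572e-02 7.45364743e+01]
```

View pics/n2.png

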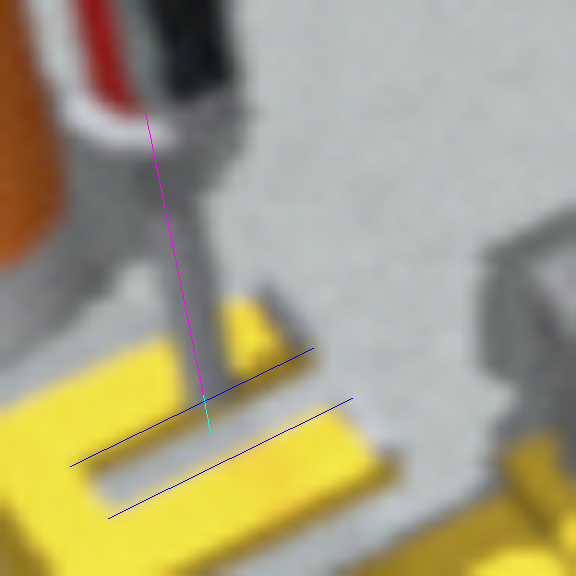

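Request:
carry_out([
  [0,0,1.5,0,0,0],
  [0,0,1.5,0,0,0],
  [0,0,1.5,0,0,0],
  [0,0,1.5,0,0,0],
  [0,0,1.5,0,0,0],
  [0,0,1.3,0,0,0],
  [0,0,0,0,0,0],
  [0,0,0,0,0,0],
  [0,0,0,0,0,0],
])

```text
clock: 9.02
tool_pos: [559.2, 310.7, 133.9]
ee_rot: [179.7, 0.0, 74.5]
wrist_force: [-0.5, 0.3, -2.0]
grip_width: 22.6
grip_force: 59.0
```

Request:
carry_out([
  [0,0,0.4,0,0,0],
  [0,0,0.2,0,0,0],
  [0,0,0,0,0,0],
  [0,0,0,0,0,0],
])

```text
clock: 9.52
tool_pos: [558.8, 310.3, 127.1]
ee_rot: [179.8, 0.1, 74.5]
wrist_force: [0.0, 0.4, -0.6]
grip_width: 22.4
grip_force: 59.3
```

Within 0.5 mm of seating; release gently.

Request:
carry_out([
  [0,0,0.05,0,0,0],
  [0,0,0,0,0,0],
])

```text
clock: 9.78
tool_pos: [558.8, 310.3, 126.9]
ee_rot: [179.8, 0.1, 74.5]
wrist_force: [-1.4, -0.4, 0.8]
grip_width: 22.4
grip_force: 59.4
```

Request:
carry_out([
  [0,0,0,0,0,0],
  [0,0,0,0,0,0],
  [0,0,0,0,0,0],
  [0,0,0,0,0,0],
  [0,0,0,0,0,0],
  [0,0,0,0,0,0],
], hand=1)

```text
clock: 10.52
tool_pos: [558.8, 310.4, 126.6]
ee_rot: [179.8, 0.1, 74.5]
wrist_force: [-1.0, 0.1, 0.6]
grip_width: 85.6
grip_force: 0.0
```

Request:
carry_out([
  [0,0,-1.5,0,0,0],
  [0,0,-2.5,0,0,0],
  [0,0,-4,0,0,0],
  [-5,0,-1,0,0,0],
  [-5,0,0,0,0,0],
  [-4,0,0,0,0,0],
  [0,0,0,0,0,0],
  [0,0,0,0,0,0],
  [0,0,0,0,0,0],
  [0,0,0,0,0,0],
])

```text
clock: 11.78
tool_pos: [521.2, 176.9, 216.8]
ee_rot: [179.8, 0.1, 74.7]
wrist_force: [-0.4, -0.3, -0.3]
grip_width: 85.8
grip_force: 0.0
```

```bash
python3 - <<'E'
from plan import *
st=robot.state();print(st['tool_pos'],st['ee_rot'],st['wrist_force'])
t=grab('top');s=grab('side')
v=[(d,blob(rmask(d),proj(d,[559,315,140]),20)) for d in(t,s)]
for x in(v,v[1:]):print('pin',fit(x,PIN,[559,315,0,115],(5,5,1,3)))
print([m.sum() for _,m in v])
for p in([619.6,-98.3,-19.8],[647.6,-285.3,20.6],[471.6,-71.5,-13.6]): print(fitbox(t,s,p))
cv2.imwrite('pics/p1.png',cv2.resize(s['img'][190:320,190:330],None,fx=4,fy=4,interpolation=cv2.INTER_CUBIC)[:,:,::-1])
plan((522.5,177,150,75),(522.5,177,85,75,20))
E
```

```text
[521.17611183 176.91637253 216.8131618 ] [1.79810617e+02 5.87591774e-02 7.46508370e+01] [-0.3911158  -0.28987673 -0.29754935]
pin (array([554.51275996, 318.37416817,   1.37742957, 121.41689724]), np.float64(724.6980392156862))
pin (array([710.3549617 , 213.69720674,  63.20658319, -66.0915963 ]), np.float64(13.760784313725491))
[np.float64(823.0), np.float64(111.0)]
([619.6, -98.3, -19.8], np.float64(327.7), [964, 889], [619.6, -98.3, -19.8, 620.1, -100.6, -17.7])
([647.1, -284.6, 20.8], np.float64(252.0), [1020, 643], [647.1, -284.5, 19.2, 646.1, -282.4, 24.3])
([471.3, -71.9, -14.0], np.float64(242.9), [919, 1074], [471.4, -71.9, -14.9, 471.1, -73.5, -8.9])
6 rows
[[0.05,0.05,3.34,0.1,0,-0.2],[0.05,0.05,3.34,0.1,0,-0.2],[0,0,1.62,0,0,0.0],[0,0,1.62,0,0,0.0],[0,0,1.62,0,0,0.0],[0,0,1.62,0,0,0.0]]
```

View pics/p1.png

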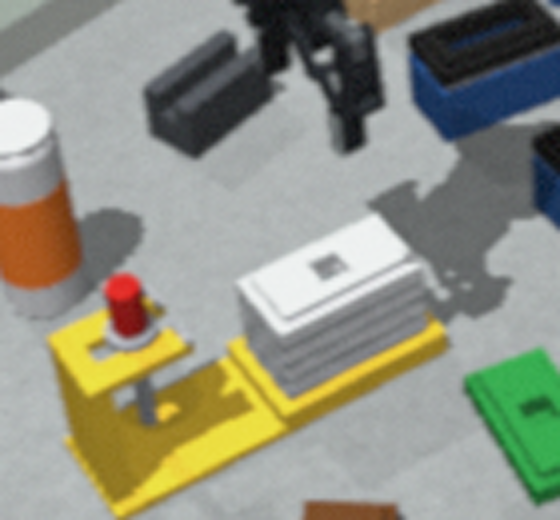

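```bash
python3 - <<'E'
from plan import *
s=grab('side')
x,y,z=robot.state()['tool_pos']
for o in(-45,-55,45,55):
  print(o,[proj(s,[x+o*.966,y-o*.259,z+k]).round(1).tolist() for k in(0,6,13)])
c=(proj(s,[x,y,z])).astype(int);print(c)
cv2.imwrite('pics/f.png',cv2.resize(s['img'][c[1]-50:c[1]+30,c[0]-40:c[0]+40],None,fx=7,fy=7,interpolation=cv2.INTER_CUBIC)[:,:,::-1])
E
```

```text
-45 [[277.7, 230.9], [277.5, 229.1], [277.3, 227.0]]
-55 [[279.9, 233.2], [279.7, 231.4], [279.5, 229.3]]
45 [[259.4, 211.8], [259.2, 210.1], [258.9, 208.0]]
55 [[257.5, 209.8], [257.3, 208.0], [257.0, 206.0]]
[268 221]
```

View pics/f.png

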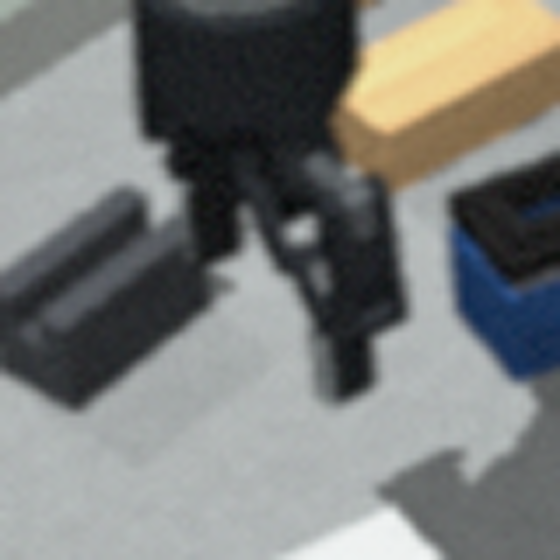

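Request:
carry_out([
  [0,0.1,4,0,0,0.2],
  [0,0,4,0,0,0],
  [0,0,3,0,0,0],
  [0,0,2,0,0,0],
  [0,0,1.2,0,0,0],
  [0,0,0,0,0,0],
  [0,0,0,0,0,0],
  [0,0,0,0,0,0],
  [0,0,0,0,0,0],
])

```text
clock: 13.05
tool_pos: [522.9, 175.1, 75.5]
ee_rot: [179.7, 0.1, 74.3]
wrist_force: [-0.2, -0.3, -0.5]
grip_width: 85.4
grip_force: 0.0
```

```bash
python3 plan.py "[(522.5,177,64,75)]"
```

```text
1 rows
[[0.17,-0.1,1.15,0.3,0.1,-0.7]]
```

Request:
carry_out([
  [0.2,-0.1,1.1,0.3,0,-0.6],
  [0,0,0,0,0,0],
  [0,0,0,0,0,0],
  [0,0,0,0,0,0],
])

```text
clock: 13.55
tool_pos: [522.2, 177.2, 63.9]
ee_rot: [-179.9, 0.1, 74.9]
wrist_force: [-0.3, 0.2, 0.3]
grip_width: 85.3
grip_force: 0.0
```

Request:
carry_out([
  [0,0,0,0,0,0],
  [0,0,0,0,0,0],
  [0,0,0,0,0,0],
  [0,0,0,0,0,0],
  [0,0,0,0,0,0],
  [0,0,0,0,0,0],
], hand=0, grip_force=60)

```text
clock: 14.3
tool_pos: [522.3, 177.3, 64.4]
ee_rot: [-179.9, 0.1, 74.9]
wrist_force: [-0.9, -1.1, 5.8]
grip_width: 58.5
grip_force: 65.3
```

```bash
python3 - <<'E'
from plan import *
st=robot.state();print(st['tool_pos'],st['ee_rot'],st['grip_width'],st['wrist_force'])
s=grab('side')
c=(proj(s,[522,177,80])).astype(int);x,y,z=st['tool_pos']
u0,v0=c-[40,45];k=7;im=cv2.resize(s['img'][v0:v0+80,u0:u0+80],None,fx=k,fy=k,interpolation=cv2.INTER_CUBIC)
f=lambda q:tuple(int(v) for v in (proj(s,q)-[u0,v0]+.5)*k)
for zz in(20,36,52,68,84):
  R=lambda a,b:f([522.5+a*.966+b*.259,177-a*.259+b*.966,zz])
  cv2.line(im,R(-30,-55),R(-30,55),(255,0,255),1);cv2.line(im,R(-30,55),R(30,55),(255,0,255),1)
cv2.imwrite('pics/g1.png',im[:,:,::-1])
E
```

```text
[522.33530333 177.29082661  64.40652447] [-1.79930804e+02  7.97997875e-02  7.49388266e+01] 58.5408945968639 [-0.85688228 -1.11715231  5.81665481]
```

View pics/g1.png

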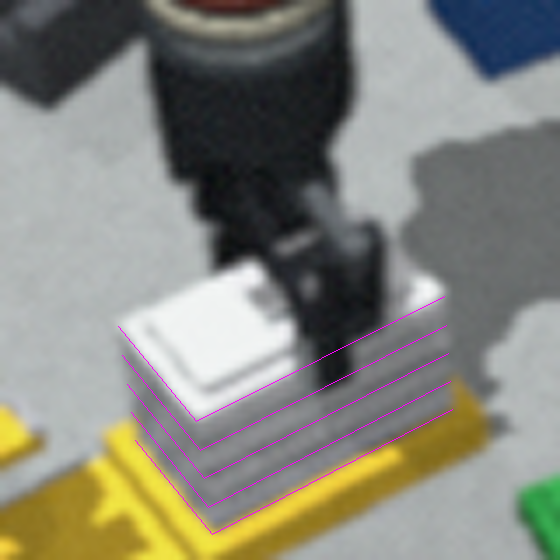

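Request:
carry_out([
  [0,0,-0.4,0,0,0],
  [0,0,-0.6,0,0,0],
  [0,0,-1,0,0,0],
  [0,0,-3,0,0,0],
  [0,0,-4,0,0,0],
  [0,0,-4,0,0,0],
  [0,0,0,0,0,0],
  [0,0,0,0,0,0],
  [0,0,0,0,0,0],
])

```text
clock: 15.48
tool_pos: [521.4, 176.7, 192.3]
ee_rot: [-179.7, 0.2, 74.9]
wrist_force: [0.7, -0.8, -3.3]
grip_width: 58.9
grip_force: 65.2
```

```bash
python3 - <<'E'
from plan import *
st=robot.state();print(st['tool_pos'],st['ee_rot'],st['grip_width'],st['wrist_force'])
s=grab('side');cv2.imwrite('pics/g2.png',cv2.resize(s['img'][170:310,200:380],None,fx=3,fy=3,interpolation=cv2.INTER_CUBIC)[:,:,::-1])
plan((560,30,200,75),(619.6,-98.3,180,70.2))
E
```

```text
[521.41532367 176.70566256 192.33161847] [-179.73944185    0.21902954   74.94400638] 58.88823758186467 [ 0.65443195 -0.82460102 -3.25650638]
6 rows
[[-4.39,2.51,-0.25,-0.1,0.1,-0.0],[-4.39,2.51,-0.25,-0.1,0.1,-0.0],[-4.39,2.51,-0.26,-0.1,0.1,-0.0],[-3.62,3.03,0.66,0,0,1.6],[-3.53,3.13,0.66,0,0,1.6],[-3.44,3.23,0.66,0,0,1.6]]
```

View pics/g2.png

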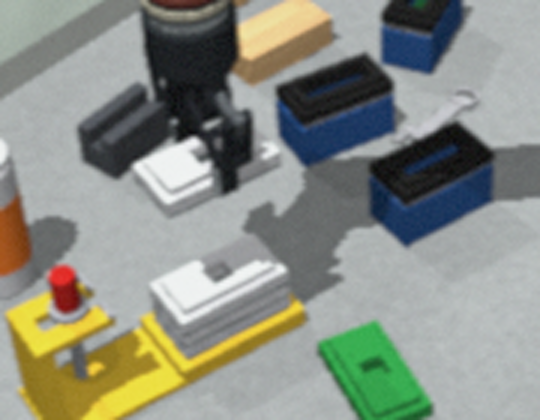

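Request:
carry_out([
  [-2.2,1.2,-0.1,-0.1,0,0],
  [-4.4,2.5,-0.2,-0.1,0,0],
  [-4.4,2.5,0,-0.1,0.1,0],
  [-4,2.7,0.6,0,0,1.6],
  [-3.6,3.1,0.6,0,0,1.6],
  [-3.4,3.2,1.5,0,0,1.6],
  [-1.8,1.6,3,0,0,0],
  [0,0,2,0,0,0],
  [0,0,0,0,0,0],
  [0,0,0,0,0,0],
  [0,0,0,0,0,0],
])

```text
clock: 16.9
tool_pos: [618.5, -98.1, 121.5]
ee_rot: [179.7, -0.1, 70.2]
wrist_force: [-0.4, 0.1, -2.1]
grip_width: 58.8
grip_force: 65.1
```

```bash
python3 plan.py "[(619.6,-98.6,100,70.3)]"
```

```text
1 rows
[[-0.01,0.11,2.16,0.3,-0.1,-0.1]]
```

Request:
carry_out([
  [0,0.1,2.1,0.3,-0.1,0],
  [0,0,0,0,0,0],
  [0,0,0,0,0,0],
  [0,0,0,0,0,0],
])

```text
clock: 17.4
tool_pos: [619.1, -99.1, 99.7]
ee_rot: [-179.9, 0.1, 70.1]
wrist_force: [-0.4, -0.1, -1.7]
grip_width: 58.3
grip_force: 65.1
```

```bash
python3 - <<'E'
from plan import *
# blue-only check that box1 still stands where it was
s=grab('side')
def blue(d):
    h=cv2.cvtColor(d['img'],cv2.COLOR_RGB2HSV).astype(int);return ((h[...,0]>95)&(h[...,0]<130)&(h[...,1]>120)).astype(np.uint8)
b=blob(blue(s),proj(s,[619.6,-98.3,40]),32);m=sil(s,[cuboid(60,110,0,50)],[619.6,-98.3,-19.8])>.5
print(b.sum(),(b*m).sum(),m.sum(),np.argwhere(b>0).min(0),np.argwhere(b>0).max(0),np.argwhere(m).min(0),np.argwhere(m).max(0))
plan((619.6,-98.4,70,70.2,8))
E
```

```text
440.0 440.0 911 [202 293] [224 330] [192 291] [225 331]
4 rows
[[0.02,0.01,0.74,0,0,-0.0],[0.02,0.01,0.74,0,0,-0.0],[0.02,0.01,0.74,0,0,-0.0],[0.02,0.01,0.74,0,0,-0.0]]
```

Box is in place. Lower to contact; the rim should meet the gasket at TCP z≈66–68.

Request:
carry_out([
  [0,0.1,0.7,0,0,0],
  [0,0,0.7,0,0,0],
  [0,0,0.7,0,0,0],
  [0,0,0.7,0,0,0],
  [0,0,0,0,0,0],
  [0,0,0,0,0,0],
])

```text
clock: 18.2
tool_pos: [619.8, -99.4, 71.5]
ee_rot: [-179.9, 0.1, 70.1]
wrist_force: [0.5, 0.2, -2.2]
grip_width: 58.4
grip_force: 65.2
```

Request:
carry_out([
  [0,0,0.3,0,0,0],
  [0,0,0.3,0,0,0],
  [0,0,0,0,0,0],
  [0,0,0,0,0,0],
])

```text
clock: 18.7
tool_pos: [619.8, -99.5, 65.5]
ee_rot: [-179.9, 0.1, 70.1]
wrist_force: [0.1, 0.7, -1.3]
grip_width: 58.8
grip_force: 65.2
```

Request:
carry_out([
  [0,0,0.2,0,0,0],
  [0,0,0.2,0,0,0],
  [0,0,0.2,0,0,0],
  [0,0,0,0,0,0],
  [0,0,0,0,0,0],
])

```text
clock: 19.32
tool_pos: [619.8, -99.5, 60.9]
ee_rot: [-179.9, 0.1, 70.1]
wrist_force: [-2.7, -0.6, 6.9]
grip_width: 58.6
grip_force: 66.2
```

Request:
carry_out([
  [0,0,0.2,0,0,0],
  [0,0,0.2,0,0,0],
  [0,0,0,0,0,0],
  [0,0,0,0,0,0],
])

```text
clock: 19.82
tool_pos: [619.8, -99.5, 58.4]
ee_rot: [-180.0, 0.1, 70.1]
wrist_force: [-4.5, 1.3, 13.9]
grip_width: 58.3
grip_force: 66.9
```

Request:
carry_out([
  [0,0,0.2,0,0,0],
  [0,0,0.2,0,0,0],
  [0,0,0,0,0,0],
  [0,0,0,0,0,0],
])

```text
clock: 20.32
tool_pos: [619.9, -99.5, 58.2]
ee_rot: [180.0, 0.2, 70.1]
wrist_force: [-10.7, -0.6, 32.7]
grip_width: 58.7
grip_force: 69.1
```

Request:
carry_out([
  [0,0,0.2,0,0,0],
  [0,0,0.1,0,0,0],
  [0,0,0,0,0,0],
  [0,0,0,0,0,0],
])

```text
clock: 20.82
tool_pos: [620.0, -99.6, 58.0]
ee_rot: [179.9, 0.2, 70.1]
wrist_force: [-15.7, -0.6, 46.5]
grip_width: 58.6
grip_force: 70.7
```

Request:
carry_out([
  [0,0,-0.3,0,0,0],
  [0,0,-0.2,0,0,0],
  [0,0,0,0,0,0],
  [0,0,0,0,0,0],
])

```text
clock: 21.32
tool_pos: [619.9, -99.5, 58.3]
ee_rot: [-180.0, 0.1, 70.1]
wrist_force: [-8.0, 0.6, 22.5]
grip_width: 58.5
grip_force: 68.0
```

Request:
carry_out([
  [0,0,0,0,0,0],
  [0,0,0,0,0,0],
  [0,0,0,0,0,0],
  [0,0,0,0,0,0],
  [0,0,0,0,0,0],
], hand=1)

```text
clock: 21.95
tool_pos: [619.6, -99.5, 53.1]
ee_rot: [-179.9, 0.1, 70.1]
wrist_force: [0.1, 0.2, -0.2]
grip_width: 85.7
grip_force: 0.0
```

Request:
carry_out([
  [0,0,-1.5,0,0,0],
  [0,0,-4,0,0,0],
  [0,0,-5,0,0,0],
  [3.5,-3.2,-1,0,0,-1.6],
  [3.6,-3.1,0,0,0,-1.6],
  [3.6,-3,0,0,0,-1.6],
  [4.4,-2.5,0,0,0,0],
  [4.4,-2.5,0,0,0,0],
  [4.4,-2.5,0,0,0,0],
  [0,0,0,0,0,0],
  [0,0,0,0,0,0],
  [0,0,0,0,0,0],
])

```text
clock: 23.45
tool_pos: [527.7, 176.4, 168.6]
ee_rot: [-179.9, 0.1, 74.8]
wrist_force: [-0.2, -0.7, -0.7]
grip_width: 85.2
grip_force: 0.0
```

```bash
cat >> h.py <<'E'
def blue(d):
    h=cv2.cvtColor(d['img'],cv2.COLOR_RGB2HSV).astype(int);return ((h[...,0]>95)&(h[...,0]<130)&(h[...,1]>120)).astype(np.uint8)
def white(d):
    h=cv2.cvtColor(d['img'],cv2.COLOR_RGB2HSV).astype(int);return ((h[...,1]<40)&(h[...,2]>205)).astype(np.uint8)
def cov(d,p,z,rad=28):
    b=blob(white(d),proj(d,[*p,z]),rad).astype(np.uint8);c,_=cv2.findContours(b,0,1);c=max(c,key=cv2.contourArea).reshape(-1,2)
    W=np.array([ray(d,u,v,z)[:2] for u,v in c],np.float32);(cx,cy),(w,h),_=R=cv2.minAreaRect(W);B=cv2.boxPoints(R)
    e=B[1]-B[0] if np.linalg.norm(B[1]-B[0])>np.linalg.norm(B[2]-B[1]) else B[2]-B[1]
    return round(cx,1),round(cy,1),round(w),round(h),round((np.degrees(np.arctan2(e[1],e[0]))-90+90)%180-90,1)
E
python3 - <<'E'
from plan import *
t=grab('top');s=grab('side')
print('cover on box1',cov(t,(619.6,-98.3),80),'pile',cov(t,(522.5,177),72))
for p in([647.1,-284.6,20.7],[471.4,-71.8,-13.8]): print(fitbox(t,s,p))
p=[619.8,-99,-19.8]
v=[(s,blob(blue(s),proj(s,[619.6,-98.3,30]),32))];print(fit(v,[cuboid(60,110,0,50)],p,(5,5,4)))
plan((522.5,177,110,75))
E
```

```text
cover on box1 (621.4, -99.3, 108, 59, np.float32(-19.9)) pile (521.6, 171.1, 92, 59, np.float32(-15.5))
([647.1, -284.6, 20.8], np.float64(250.6), [1021, 643], [646.9, -284.6, 20.0, 647.1, -283.7, 24.3])
([471.8, -71.3, -14.0], np.float64(238.2), [923, 1076], [471.8, -71.2, -14.0, 470.8, -72.9, -8.5])
(array([ 618.50243879, -100.92935517,  -12.91833798]), np.float64(466.5254901960784))
1 rows
[[-0.09,-0.48,5.85,-0.1,0.1,-0.2]]
```

Request:
carry_out([
  [-0.1,-0.5,5,0,0,-0.2],
  [0,0,3,0,0,0],
  [0,0,2,0,0,0],
  [0,0,1,0,0,0],
  [0,0,0,0,0,0],
  [0,0,0,0,0,0],
  [0,0,0,0,0,0],
])

```text
clock: 24.42
tool_pos: [522.2, 178.8, 59.3]
ee_rot: [-180.0, 0.0, 75.1]
wrist_force: [-0.1, -0.2, -0.4]
grip_width: 85.3
grip_force: 0.0
```

```bash
python3 plan.py "[(522.4,177.1,48.2,75)]"
```

```text
1 rows
[[-0.15,0.06,1.11,0,0,0.1]]
```

Request:
carry_out([
  [-0.1,0.1,1.1,0,0,0.1],
  [0,0,0,0,0,0],
  [0,0,0,0,0,0],
  [0,0,0,0,0,0],
])

```text
clock: 24.92
tool_pos: [522.4, 177.5, 47.5]
ee_rot: [-179.9, 0.1, 75.0]
wrist_force: [-0.6, -0.2, -0.5]
grip_width: 85.3
grip_force: 0.0
```

Request:
carry_out([
  [0,0,0,0,0,0],
  [0,0,0,0,0,0],
  [0,0,0,0,0,0],
  [0,0,0,0,0,0],
  [0,0,0,0,0,0],
  [0,0,0,0,0,0],
], hand=0, grip_force=60)

```text
clock: 25.68
tool_pos: [522.6, 177.5, 48.0]
ee_rot: [-179.9, 0.0, 75.0]
wrist_force: [-0.9, 0.0, 5.6]
grip_width: 58.7
grip_force: 65.3
```

Request:
carry_out([
  [0,0,-0.4,0,0,0],
  [0,0,-0.6,0,0,0],
  [0,0,-1,0,0,0],
  [0,0,-3,0,0,0],
  [0,0,-4,0,0,0],
  [0,0,-4,0,0,0],
  [0,0,0,0,0,0],
  [0,0,0,0,0,0],
  [0,0,0,0,0,0],
])

```text
clock: 26.8
tool_pos: [521.5, 176.8, 176.0]
ee_rot: [-179.7, 0.2, 75.0]
wrist_force: [-0.2, -1.0, -1.6]
grip_width: 58.4
grip_force: 65.0
```

```bash
python3 - <<'E'
from plan import *
t=grab('top');s=grab('side')
for p in([647.1,-284.6,20.7],[471.4,-71.8,-13.8]): print(fitbox(t,s,p))
print('box1cov',cov(t,(619.6,-98.3),80))
print(robot.state()['wrist_force'])
plan((480,50,185,75),(471.5,-72,130,76.1))
E
```

```text
([647.1, -284.6, 20.7], np.float64(259.1), [1019, 637], [647.1, -284.4, 19.3, 647.0, -283.6, 24.3])
([471.9, -71.4, -13.9], np.float64(241.1), [922, 1074], [471.9, -71.4, -13.9, 471.0, -74.7, -8.9])
box1cov (621.2, -99.2, 109, 59, np.float32(-20.1))
[ 0.48284506 -0.57613606 -2.21040258]
6 rows
[[-4.45,-0.26,-0.28,-0.1,0.1,0.0],[-4.45,-0.26,-0.29,-0.1,0.1,0.0],[-4.45,-0.25,-0.3,-0.1,0.1,0.0],[-4.01,0.78,1.82,0,0,-0.4],[-4.01,0.75,1.82,0,0,-0.4],[-4.02,0.72,1.82,0,0,-0.4]]
```

Request:
carry_out([
  [-2.2,-0.1,-0.1,0,0,0],
  [-4.4,-0.3,-0.2,-0.1,0.1,0],
  [-4.4,-0.3,0,-0.1,0.1,0],
  [-4.4,0,0.6,-0.1,0.1,0],
  [-4.2,0.7,1.4,0,0,-0.4],
  [-4,0.7,1.8,0,0,-0.4],
  [-1.8,0.3,1.5,0,0,-0.4],
  [0,0,1.5,0,0,0],
  [0,0,0,0,0,0],
  [0,0,0,0,0,0],
  [0,0,0,0,0,0],
  [0,0,0,0,0,0],
])

```text
clock: 28.4
tool_pos: [467.8, -70.1, 112.5]
ee_rot: [179.7, -0.2, 76.3]
wrist_force: [0.3, -0.4, -2.2]
grip_width: 58.5
grip_force: 64.9
```

```bash
python3 - <<'E'
from plan import *
s=grab('side');P=[471.8,-71.4,-13.9]
b=blob(blue(s),proj(s,[*P[:2],35]),32);m=sil(s,[cuboid(60,110,0,50)],P)>.5
print(b.sum(),(b*m).sum(),m.sum(),np.argwhere(b>0).min(0),np.argwhere(b>0).max(0),np.argwhere(m).min(0),np.argwhere(m).max(0))
plan((471.8,-71.7,90,76.1,15))
E
```

```text
472.0 472.0 1020 [226 324] [250 363] [215 322] [252 363]
2 rows
[[-0.03,0.21,1.12,0.1,-0.1,0.1],[-0.03,0.21,1.12,0.1,-0.1,0.1]]
```

Request:
carry_out([
  [0,0.2,1.1,0.2,-0.1,0.1],
  [0,0.2,1.1,0.2,-0.1,0.1],
  [0,0,0,0,0,0],
  [0,0,0,0,0,0],
  [0,0,0,0,0,0],
])

```text
clock: 29.08
tool_pos: [471.5, -71.3, 90.2]
ee_rot: [-179.8, -0.0, 76.0]
wrist_force: [0.5, -0.3, -1.6]
grip_width: 58.4
grip_force: 64.9
```

```bash
python3 plan.py "[(471.8,-71.7,66,76.1,8)]"
```

```text
4 rows
[[-0.01,0.01,0.6,0,0,-0.0],[-0.01,0.01,0.6,0,0,-0.0],[-0.01,0.01,0.6,0,0,-0.0],[-0.01,0.01,0.6,0,0,-0.0]]
```

Home should be at TCP z≈58.

Request:
carry_out([
  [0,0,0.6,0,0,0],
  [0,0,0.6,0,0,0],
  [0,0,0.6,0,0,0],
  [0,0,0.6,0,0,0],
  [0,0,0,0,0,0],
  [0,0,0,0,0,0],
  [0,0,0,0,0,0],
])

```text
clock: 29.95
tool_pos: [471.4, -71.2, 66.2]
ee_rot: [-179.8, -0.0, 76.0]
wrist_force: [0.5, 0.3, -1.7]
grip_width: 58.5
grip_force: 64.9
```

Request:
carry_out([
  [0,0,0.2,0,0,0],
  [0,0,0.2,0,0,0],
  [0,0,0.2,0,0,0],
  [0,0,0,0,0,0],
  [0,0,0,0,0,0],
])

```text
clock: 30.58
tool_pos: [471.6, -71.3, 60.9]
ee_rot: [-179.9, -0.0, 76.0]
wrist_force: [-1.1, -0.2, 5.0]
grip_width: 58.6
grip_force: 65.9
```

Request:
carry_out([
  [0,0,0.2,0,0,0],
  [0,0,0.2,0,0,0],
  [0,0,0.2,0,0,0],
  [0,0,0,0,0,0],
  [0,0,0,0,0,0],
])

```text
clock: 31.2
tool_pos: [471.7, -71.3, 57.7]
ee_rot: [-179.9, 0.1, 76.0]
wrist_force: [-7.1, 0.8, 30.8]
grip_width: 58.3
grip_force: 68.6
```

Request:
carry_out([
  [0,0,0.2,0,0,0],
  [0,0,0.1,0,0,0],
  [0,0,0,0,0,0],
  [0,0,0,0,0,0],
])

```text
clock: 31.7
tool_pos: [471.7, -71.3, 57.4]
ee_rot: [180.0, 0.1, 76.1]
wrist_force: [-11.1, 1.0, 54.4]
grip_width: 59.0
grip_force: 71.5
```

Request:
carry_out([
  [0,0,-0.3,0,0,0],
  [0,0,-0.2,0,0,0],
  [0,0,0,0,0,0],
  [0,0,0,0,0,0],
])

```text
clock: 32.2
tool_pos: [471.6, -71.3, 57.8]
ee_rot: [-179.9, 0.0, 76.0]
wrist_force: [-2.8, -0.1, 16.2]
grip_width: 58.5
grip_force: 66.9
```

Request:
carry_out([
  [0,0,0,0,0,0],
  [0,0,0,0,0,0],
  [0,0,0,0,0,0],
  [0,0,0,0,0,0],
  [0,0,0,0,0,0],
], hand=1)

```text
clock: 32.83
tool_pos: [471.3, -71.2, 55.9]
ee_rot: [-179.8, -0.0, 76.0]
wrist_force: [-0.1, -0.4, -0.1]
grip_width: 85.3
grip_force: 0.0
```

Request:
carry_out([
  [0,0,-1.5,0,0,0],
  [0,0,-4,0,0,0],
  [0,0,-4,0,0,0],
  [4.2,0,-1,0,0,0.5],
  [4.2,0,0,0,0,0.5],
  [4.2,0,0,0,0,0],
  [4.2,0,0,0,0,0],
  [4.2,0,0,0,0,0],
  [4.2,0,0,0,0,0],
  [0,0,0,0,0,0],
  [0,0,0,0,0,0],
  [0,0,0,0,0,0],
])

```text
clock: 34.33
tool_pos: [535.5, 170.4, 160.9]
ee_rot: [-179.8, 0.1, 74.9]
wrist_force: [-0.4, -0.1, -0.7]
grip_width: 85.3
grip_force: 0.0
```

```bash
python3 - <<'E'
from plan import *
t=grab('top');s=grab('side')
print('box1',cov(t,(619.6,-98.3),80),'box3',cov(t,(471.5,-71.5),80),robot.state()['tool_pos'])
for p in([647.1,-284.6,20.7],): print(fitbox(t,s,p))
plan((522.4,177.1,50,75))
E
```

```text
box1 (621.4, -99.3, 108, 59, np.float32(-19.9)) box3 (457.6, -34.5, 60, 24, np.float32(-40.0)) [535.66677658 170.78745167 161.10232864]
([647.2, -284.7, 20.7], np.float64(255.6), [1020, 639], [647.1, -284.5, 19.9, 648.1, -285.0, 24.3])
2 rows
[[0.14,-0.7,5.56,-0.1,0,-0.0],[0.14,-0.71,5.56,-0.1,0,-0.0]]
```

```bash
python3 - <<'E'
from plan import *
t=grab('top');s=grab('side')
P=[471.8,-71.4,-13.9]
b=blob(blue(s),proj(s,[*P[:2],30]),32);print(fit([(s,b)],[cuboid(60,110,0,50)],P,(5,5,4)),np.argwhere(b>0).min(0),np.argwhere(b>0).max(0))
h=cv2.cvtColor(t['img'],cv2.COLOR_RGB2HSV)
c=proj(t,[471.5,-71.5,80]).astype(int);print(c);print(h[c[1]-24:c[1]+25:3,c[0]-33:c[0]+34:4,2])
E
```

```text
(array([470.0419406 , -72.85737044,  -8.29404439]), np.float64(538.2235294117647)) [225 324] [250 363]
[297 244]
[[ 95  94  98  96  98  86  85  91  90  90  91  93  87 158 161 164 174]
 [ 98  95  96  97  93  95  90  87  90  92  85  92  88  85 189 194 165]
 [157 182 117  99  96  97  99  92  92  91  86  87  87  88  80 157 160]
 [164 173 169  96 151 158 118  96 100  96  88  88  90  89  89  98 170]
 [173 176 172 177 163 164 164 166 156 111  98 103  87  88  97  98 100]
 [170 169 168 169 164 162 165 166 164 167 168 151 101 101  96  96  98]
 [169 165 167 168 164 166 162 165 165 167 167 167 168 166 143  98  95]
 [163 170 166 179 186 164 169 168  70  81 167 166 167 168 156  97 100]
 [169 163 165 220 228 182 164 169  76  71 167 169 165 162 119  99  97]
 [174 170 168 227 226 228 162 148  83  77 162 165 168 164  95  99  99]
 [163 172 168 189 230 224 230 161 167 162 166 162 164 164  94  97  96]
 [170 163 166 161 156 144 198 232 150 166 168 169 168 168  95  94 103]
 [163 167 166 156 157 155 154 148 121 142 151 154 168 160  94 101  97]
 [169 169 167 156 156 160 162 157 157 155 140 108 146 118  96  96 101]
 [167 172 170 159 152 157 155 163 160 165 163 159 167 167 122  99  98]
 [168 171 167 166 159 158 157 163 161 159 163 161 158 176 178  99 100]
 [170 177 171 161 158 164 160 157 163 164 166 166 166 170 176 177  95]]
```

Request:
carry_out([
  [0.1,-0.7,5,0,0,0],
  [0.1,-0.7,4,0,0,0],
  [0,0,2,0,0,0],
  [0,0,0.8,0,0,0],
  [0,0,0,0,0,0],
  [0,0,0,0,0,0],
  [0,0,0,0,0,0],
])

```text
clock: 35.4
tool_pos: [522.9, 178.2, 44.2]
ee_rot: [-179.9, -0.1, 75.0]
wrist_force: [0.3, 0.3, 0.0]
grip_width: 85.1
grip_force: 0.0
```

```bash
python3 plan.py "[(522.4,177.1,32.2,75)]"
```

```text
1 rows
[[-0.13,-0.02,1.2,-0.1,-0.1,0.0]]
```

Request:
carry_out([
  [-0.1,0,1.2,0,0,0],
  [0,0,0,0,0,0],
  [0,0,0,0,0,0],
  [0,0,0,0,0,0],
])

```text
clock: 35.9
tool_pos: [522.0, 177.2, 31.2]
ee_rot: [-179.8, -0.0, 75.0]
wrist_force: [0.7, 0.5, 0.2]
grip_width: 85.3
grip_force: 0.0
```

Request:
carry_out([
  [0,0,0,0,0,0],
  [0,0,0,0,0,0],
  [0,0,0,0,0,0],
  [0,0,0,0,0,0],
  [0,0,0,0,0,0],
  [0,0,0,0,0,0],
], hand=0, grip_force=60)

```text
clock: 36.65
tool_pos: [522.2, 177.3, 31.8]
ee_rot: [-179.8, -0.0, 75.0]
wrist_force: [-0.4, -0.8, 6.0]
grip_width: 58.6
grip_force: 65.4
```

Request:
carry_out([
  [0,0,-0.4,0,0,0],
  [0,0,-0.6,0,0,0],
  [0,0,-1,0,0,0],
  [0,0,-3,0,0,0],
  [0,0,-5,0,0,0],
  [0,0,-5,0,0,0],
  [0,0,0,0,0,0],
  [0,0,0,0,0,0],
  [0,0,0,0,0,0],
])

```text
clock: 37.78
tool_pos: [521.3, 176.2, 179.6]
ee_rot: [-179.6, 0.1, 75.0]
wrist_force: [-0.0, 0.2, -2.2]
grip_width: 58.6
grip_force: 65.2
```

```bash
python3 - <<'E'
from plan import *
t=grab('top');s=grab('side')
print(fitbox(t,s,[647.1,-284.6,20.7]))
print('box1',cov(t,(619.6,-98.3),80))
P=[471.8,-71.4,-13.9]
b=blob(blue(s),proj(s,[*P[:2],30]),32);print(np.argwhere(b>0).min(0),np.argwhere(b>0).max(0))
print(robot.state()['wrist_force'])
plan((590,-60,190,80),(647.2,-284.6,130,110.7))
E
```

```text
([647.1, -284.6, 20.8], np.float64(252.6), [1021, 640], [647.4, -284.6, 19.8, 647.0, -283.6, 24.2])
box1 (621.4, -99.3, 108, 59, np.float32(-19.9))
[225 324] [250 363]
[-0.96898329  0.29773493 -1.68772572]
9 rows
[[-4.22,2.54,-0.21,-0.1,0,-1.0],[-4.26,2.47,-0.21,-0.1,0,-1.0],[-4.3,2.39,-0.21,-0.1,0,-1.0],[-4.34,2.32,-0.2,-0.1,0,-1.0],[-4.38,2.24,-0.2,-0.1,0,-1.0],[-5.28,2.37,1.51,0,0,-7.7],[-5.55,1.65,1.51,0,0,-7.7],[-5.73,0.89,1.51,0,0,-7.7],[-5.79,0.11,1.51,0,0,-7.7]]
```

Request:
carry_out([
  [-2.1,1.3,-0.2,0,0,-1],
  [-4.2,2.4,-0.2,-0.1,0,-1],
  [-4.3,2.4,-0.2,-0.1,0,-1],
  [-4.3,2.3,-0.2,-0.1,0,-1],
  [-4.4,2.2,-0.2,-0.1,0,-1],
  [-5.3,2.4,0.5,0,0,-7.7],
  [-5.6,1.7,1,0,0,-7.7],
  [-5.7,0.9,1.5,0,0,-7.7],
  [-5.8,0.1,1.5,0,0,-7.7],
  [-2.1,1.2,1.5,0,0,0],
  [0,0,0,0,0,0],
  [0,0,0,0,0,0],
])

```text
clock: 39.38
tool_pos: [659.8, -273.2, 130.8]
ee_rot: [179.8, -0.1, 111.0]
wrist_force: [0.4, 0.2, -2.0]
grip_width: 58.6
grip_force: 65.1
```

Request:
carry_out([
  [0,0,0,0,0,0],
  [0,0,0,0,0,0],
])

```text
clock: 39.62
tool_pos: [660.2, -274.3, 132.2]
ee_rot: [179.8, 0.1, 110.9]
wrist_force: [0.6, 0.3, -1.4]
grip_width: 58.6
grip_force: 65.1
```

```bash
python3 plan.py "[(647.2,-284.8,90,110.7,25)]"; python3 - <<'E'
from h import *
s=grab('side');P=[647.2,-284.6,20.7]
b=blob(blue(s),proj(s,[*P[:2],35]),32);m=sil(s,[cuboid(60,110,0,50)],P)>.5
print(b.sum(),(b*m).sum(),m.sum(),np.argwhere(b>0).min(0),np.argwhere(b>0).max(0),np.argwhere(m).min(0),np.argwhere(m).max(0))
E
```

```text
2 rows
[[-0.25,-0.8,2.11,0.1,0.1,0.1],[-0.26,-0.8,2.11,0.1,0.1,0.1]]
301.0 301.0 664 [166 328] [193 353] [162 327] [194 353]
```

Request:
carry_out([
  [-0.3,-0.8,1.4,0.1,0,0.1],
  [-0.2,-0.8,1.4,0.1,0,0.1],
  [0,0,1.4,0,0,0],
  [0,0,0,0,0,0],
  [0,0,0,0,0,0],
  [0,0,0,0,0,0],
])

```text
clock: 40.42
tool_pos: [647.7, -285.4, 90.0]
ee_rot: [179.9, 0.1, 110.7]
wrist_force: [0.6, -0.2, -1.9]
grip_width: 58.7
grip_force: 65.1
```

```bash
python3 plan.py "[(647.2,-284.8,66,110.7,8)]"
```

```text
4 rows
[[0.02,-0.01,0.6,0,0,-0.0],[0.02,-0.01,0.6,0,0,-0.0],[0.02,-0.01,0.6,0,0,-0.0],[0.02,-0.01,0.6,0,0,-0.0]]
```

Request:
carry_out([
  [0,0,0.6,0,0,0],
  [0,0,0.6,0,0,0],
  [0,0,0.6,0,0,0],
  [0,0,0.6,0,0,0],
  [0,0,0,0,0,0],
  [0,0,0,0,0,0],
  [0,0,0,0,0,0],
])

```text
clock: 41.3
tool_pos: [646.9, -285.7, 65.1]
ee_rot: [-180.0, 0.1, 110.6]
wrist_force: [0.0, 0.7, -1.5]
grip_width: 58.7
grip_force: 65.2
```

Request:
carry_out([
  [0,0,0.2,0,0,0],
  [0,0,0.2,0,0,0],
  [0,0,0.2,0,0,0],
  [0,0,0,0,0,0],
  [0,0,0,0,0,0],
])

```text
clock: 41.92
tool_pos: [646.9, -285.7, 61.2]
ee_rot: [-180.0, 0.1, 110.6]
wrist_force: [-2.6, 1.7, 7.1]
grip_width: 58.5
grip_force: 66.2
```

Request:
carry_out([
  [0,0,0.2,0,0,0],
  [0,0,0.2,0,0,0],
  [0,0,0.1,0,0,0],
  [0,0,0,0,0,0],
  [0,0,0,0,0,0],
])

```text
clock: 42.55
tool_pos: [646.9, -285.7, 57.7]
ee_rot: [-180.0, 0.1, 110.6]
wrist_force: [-5.7, 1.1, 12.5]
grip_width: 58.7
grip_force: 66.9
```

Request:
carry_out([
  [0,0,0.2,0,0,0],
  [0,0,0.2,0,0,0],
  [0,0,0,0,0,0],
  [0,0,0,0,0,0],
])

```text
clock: 43.05
tool_pos: [647.0, -285.7, 57.6]
ee_rot: [-180.0, 0.2, 110.6]
wrist_force: [-9.7, 3.0, 26.6]
grip_width: 58.5
grip_force: 68.5
```

Request:
carry_out([
  [0,0,0.2,0,0,0],
  [0,0,0.1,0,0,0],
  [0,0,0,0,0,0],
  [0,0,0,0,0,0],
])

```text
clock: 43.55
tool_pos: [647.0, -285.7, 57.5]
ee_rot: [-179.9, 0.3, 110.6]
wrist_force: [-14.6, 3.3, 37.9]
grip_width: 58.5
grip_force: 69.8
```

Request:
carry_out([
  [0,0,-0.3,0,0,0],
  [0,0,-0.2,0,0,0],
  [0,0,0,0,0,0],
  [0,0,0,0,0,0],
])

```text
clock: 44.05
tool_pos: [647.0, -285.7, 57.7]
ee_rot: [-180.0, 0.2, 110.6]
wrist_force: [-8.1, 2.8, 19.1]
grip_width: 58.7
grip_force: 67.6
```

Request:
carry_out([
  [0,0,0,0,0,0],
  [0,0,0,0,0,0],
  [0,0,0,0,0,0],
  [0,0,0,0,0,0],
  [0,0,0,0,0,0],
], hand=1)

```text
clock: 44.68
tool_pos: [646.9, -285.6, 51.9]
ee_rot: [-180.0, 0.1, 110.6]
wrist_force: [-0.2, -0.3, -1.1]
grip_width: 85.2
grip_force: 0.0
```

Request:
carry_out([
  [0,0,-1.5,0,0,0],
  [0,0,-4,0,0,0],
  [0,0,-5,0,0,0],
  [0,0,-5,0,0,0],
  [0,0,0,0,0,0],
])

```text
clock: 45.3
tool_pos: [650.2, -285.7, 214.7]
ee_rot: [179.4, 0.5, 110.6]
wrist_force: [0.5, 0.1, 0.4]
grip_width: 85.7
grip_force: 0.0
```

```bash
python3 plan.py "[(420,-460,240,70)]"
```

```text
5 rows
[[-1.65,-5.53,-0.55,0.1,0.1,8.1],[-2.41,-5.25,-0.54,0.1,0.1,8.1],[-3.12,-4.86,-0.54,0.1,0.1,8.1],[-3.77,-4.37,-0.54,0.1,0.1,8.1],[-4.35,-3.79,-0.54,0.1,0.1,8.1]]
```

Request:
carry_out([
  [-1.6,-5.5,-0.5,0,0,8],
  [-2.4,-5.2,-0.5,0,0,8],
  [-3.1,-4.9,-0.5,0,0,8],
  [-3.8,-4.4,-0.5,0,0,8],
  [-4.3,-3.8,-0.5,0,0,8],
  [0,0,0,0,0,0],
  [0,0,0,0,0,0],
  [0,0,0,0,0,0],
  [0,0,0,0,0,0],
  [0,0,0,0,0,0],
  [0,0,0,0,0,0],
])

```text
clock: 46.68
tool_pos: [417.6, -459.3, 232.3]
ee_rot: [180.0, 0.1, 70.7]
wrist_force: [-1.1, 0.0, -0.5]
grip_width: 85.6
grip_force: 0.0
```

```bash
python3 - <<'E'
from plan import *
t=grab('top');s=grab('side')
for p in((619.6,-98.3),(647.2,-284.6),(471.5,-71.5)): print(cov(t,p,80))
v=[(d,blob(rmask(d),proj(d,[559,315,140]),20)) for d in(t,s)]
print('pin',fit(v,PIN,[559,315,0,115],(5,5,1,3)))
k=2;out=[]
for d,(u,v0,w,h) in((t,(110,150,300,130)),(s,(190,140,220,170))):
    im=cv2.resize(d['img'],None,fx=k,fy=k,interpolation=cv2.INTER_CUBIC)
    if d is s:
        for p in([619.6,-99,-19.8],[647.2,-284.6,20.7],[471.8,-71.4,-13.9]):
            m=(sil(d,[cuboid(60,110,0,78),cuboid(45,95,78,84)],p)>.5).astype(np.uint8);m=cv2.resize(m,None,fx=k,fy=k)
            c,_=cv2.findContours(m,0,1);cv2.drawContours(im,c,-1,(255,0,255),1)
    out.append(im[v0*k:(v0+h)*k,u*k:(u+w)*k,::-1])
b=cv2.copyMakeBorder(out[1],0,0,0,out[0].shape[1]-out[1].shape[1],0);cv2.imwrite('pics/end.png',np.vstack([out[0],b]))
E
```

```text
(618.9, -104.2, 95, 55, np.float32(-21.3))
(648.0, -285.6, 55, 105, np.float32(20.4))
(452.7, -66.5, 106, 24, np.float32(-20.5))
pin (array([561.54861794, 313.90431744,   1.06776585, 113.19335293]), np.float64(93.32156862745097))
```

View pics/end.png

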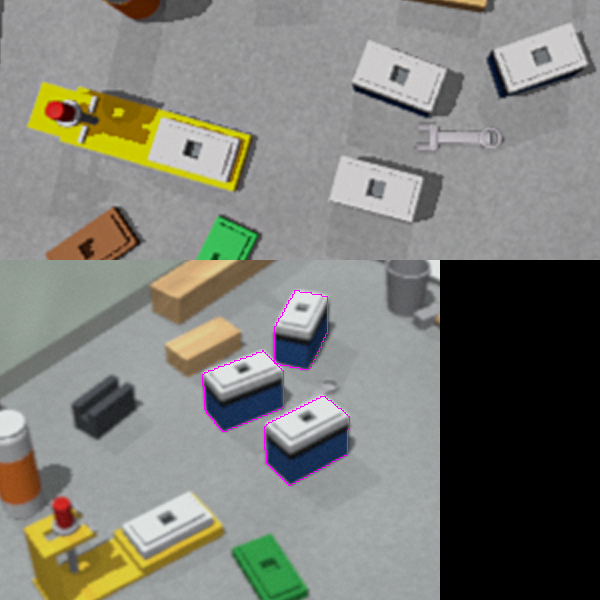

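The last picture shows all three boxes covered, and their outlines match the fully home height. The pin hangs upright in the notch, and one spare cover is left in the cradle.

```bash
python3 -c "
from bench import robot
print(robot.job_done())"
```

```text
the job is handed in; nothing more can be done
None
```

The job is handed in after 47 s of robot time: the pin hangs upright by its collar in the side notch, all three boxes present have covers pressed fully home, and the spare cover is still in the cradle.

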